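# Load the expanding stake and tread it down

## Task

Push the copper sleeve onto the machine's steel spigot until it is fully home against the shoulder, and let go of it. Then press the red treadle pad down to its stop with the gripper, hold it there for two seconds without forcing it, and ease it back up under control rather than letting it snap up. Leave the sleeve fully home, the treadle up, and the block, hammer and blue-handled tool where they lie.

Things in the scene. Friction and masses are not known exactly. Their poses are not given: they have to be found in the camera images.
- machine: green bench machine, fixed; base plate 220 x 300 x 12 mm. Origin: centre of the plate's underside; x away from the robot side, y to its left, z up. Column with the steel spigot at its y = +75 mm, red treadle at its y = -75 mm; both point to its -x. It may be turned on the bench.
- stake: tilted steel spigot on the machine. Origin: centre of the flat shoulder (62 mm flange) it stands on, 140 mm above the bench. It runs 78 mm along its own -x, which points to the machine's -x and 0.26 rad (15 deg) upward: 34 mm diameter for 58 mm, then a cone to 18 mm at the free end. Own z up, tilted alike. The sleeve is home when its end touches the shoulder: sleeve centre at stake x = -55 mm.
- sleeve: copper tube, open at both ends, 110 mm long, 44 mm outside and 38 mm inside diameter, about 0.35 kg, either end first. Origin: its centre; own x along the tube (the other axes turn as it rolls). It starts lying level in the wooden rest, axis about 38 mm above the bench.
- rest: fixed wooden rest: base 120 x 78 x 6 mm with two V supports, each 12 mm thick and about 37 mm high, centred 42 mm either side of the middle along its x; between them a 72 mm free gap for the fingers. Origin: centre of the underside.
- treadle_pad: red ribbed pad, 90 (x) x 80 (y) x 8 mm, on the free end of the steel treadle bar. Origin: centre of its top face; own z is the pad's upward normal. It lies 161 mm from the hinge axis.
- treadle_hinge (a point): treadle hinge axis, level and along the machine's y, at the far end of the treadle bar, 47 mm above the bench.
- treadle (a joint): treadle angle in rad: 0 = up at rest (bar rising 0.32 rad towards the pad), grows as pressed, hard stop at 0.30. A spring pushes it back: about 5 N at the pad to start, about 14 N at the stop.
- bench_block: loose steel bench block on a rubber base, 100 x 75 x 30 mm; a bystander, leave alone. Origin: centre of the underside.
- hammer: loose hammer with a wooden handle; a bystander, leave alone. Origin: centre of its underside.
- file: loose tool with a blue handle, 200 mm long; a bystander, leave alone. Origin: centre of its underside.

How it is judged:
By the outcome, as a careful person would: the job done as asked, in the order asked, and still so for the second after the job is handed in, with the robot touching nothing.
It also fails if it takes over 67 s, if anything falls off the work surface, if the arm or the gripper's body presses on something with over 40 N, if the wrist force passes 120 N, or if a joint passes its speed limit or range.

## Robot

A 6-joint arm with a two-finger parallel gripper is mounted at the origin on the work surface. World frame = base frame: x ahead of the robot, y to its left, z up, the work surface at z = 0. Lengths are in m, angles in rad, forces in N, time in s.
With the tool pointing down it reaches from about 0.225 to 0.875 m from the base axis. Payload 3.4 kg.
Tool frame: the origin (TCP) lies at the very end of the fingers, on their centre line; the grasp point (between the pads) lies manip.grip_point_offset behind it (manip.grip_point_offset is the distance from the TCP to the grasp point, in m); z points along the fingers, y is the line along which they close (so a half turn about z gives the same grasp; the last joint's range is limited). The gripper opens to 85 mm and grips with 20 to 120 N. Pads are 22 mm wide; open, the fingers measure 114 mm over their backs; the gripper's body (76 mm by 85 mm) begins 54 mm behind the grasp point. The pads swing forward as they close: fully open they stand 13 mm farther back than shut.
Start: joints at [1.013, 0.276, 1.505, -0, 1.361, -0.121], TCP at [0.243, 0.521, 0.231] pointing down, gripper open.
Joint ranges: [-2.89, 2.89], [-0.75, 2.08], [0.22, 2.7], [-1.18, 4.32], [0.11, 2.71], [-2.7, 2.7]. Speed limits (rad/s): [2.57, 2.57, 3.14, 3.14, 3.14, 3.14].

## Interface

Orientations are given as a unit quaternion [w, x, y, z].
In Python, from rig import manip gives the robot as it stands.
- The arm moves only by the shell command python3 -m pendant 'ROWS' [FORCE]. ROWS is JSON, a list of rows, each an object of numbers: "jaw": the opening, from -1 (shut) to 1 (fully open); "tx", "ty", "tz": the shift along the world's x, y, z in cm; "ax", "ay", "az": the turn, a rotation vector about the world's x, y, z in degrees. In form: [{"jaw": .., "tx": .., "ty": .., "tz": .., "ax": .., "ay": .., "az": ..}, ...]. A call has 1 to 10 rows; each row is the pose to reach, as a shift and turn from the pose commanded when the call began; what a row does not reach only later rows make up. A row lasts 1/8 s, in which the tool goes at most 62.5 mm and 10.7 degrees, less where a joint would pass 70% of its speed; a pose out of reach is approached as far as the arm can. A call with a gripper value outside its range is refused whole. The fingers move at their own pace and stop on an object; FORCE is the grip in N (left out, the last holds). Time passes only in rows, so rows that repeat a pose let the fingers close. It gives the time, the measured TCP pose, the force, the opening and the grip force at its end, in the units of the state.
- manip.get_state(): the state, without advancing time (a new reading comes with each control period).
- manip.get_image(name): name is "scene" or "side" or "wrist"; returns a dict with "pixels" (400x640x3 uint8, blue, green, red), "depth" (400x640 float32, m along the optical axis (not along the pixel's ray), 0 where there is no reading), "fx", "fy", "cx", "cy" (pixels), "pose" (4x4, takes a point from camera to world coordinates). Camera axes: x right, y down, z forward; pixel columns grow to the right and rows downward; lengths in m; the calibration is good to about 2 mm. A picture is of the moment at which its call begins.
- manip.sign_off(): hands the job in; it is judged then, once.
The state is a dict: "clock": time; "qpos": joint angles; "qd": joint speeds; "effort": joint torques, N m; "position": TCP position; "ee_rot": TCP orientation; "contact_force": force on the tool from outside, world axes, zero at the start; "moment": the same for the moment, N m; "width": finger opening in m; "gripper_force": force on a finger pad.
Only numpy, scipy, OpenCV 4.12 (cv2) and the standard library are available. Lean on these libraries where they do the work, as an engineer would, in place of code of your own. Each camera call takes 0.05 s, during which the arm holds its last target. There are 200 camera calls.

## Working session

There is one attempt and no reset: what is moved stays moved. The work goes in short steps, Python scripts to look and compute and a shell command to move; the robot and the scene stay as the last step left them, time stands still between calls to the robot, and variables do not carry over. Pictures are saved under pics/ and viewed, at most 10 in all, crops included, and the job is handed in when it is done.

```bash
ls; mkdir -p pics; cat > h.py <<'E'
import numpy as np,cv2
from rig import manip
def grab(n):
    im=manip.get_image(n); np.savez('pics/%s.npz'%n,**{k:np.asarray(v) for k,v in im.items()}); return im
def pts(im):
    d=np.asarray(im['depth'],float);v,u=np.indices(d.shape)
    c=np.stack([(u-im['cx'])/im['fx']*d,(v-im['cy'])/im['fy']*d,d,np.ones_like(d)],-1)
    return (c@np.asarray(im['pose']).T)[...,:3]
E
python3 - <<'E'
from h import *
print(manip.get_state(),manip.grip_point_offset)
for n in('scene','side'):
    im=grab(n);cv2.imwrite('pics/%s1.png'%n,im['pixels']);print(n,np.round(im['pose'],3).tolist(),im['fx'])
E
```

```text
pics
{'clock': 0.0, 'qpos': array([ 1.01299389e+00,  2.76592841e-01,  1.50615154e+00,  1.82850417e-05,
        1.36068155e+00, -1.20994111e-01]), 'qd': array([-6.97811684e-04,  7.92243024e-05, -8.24108881e-04, -8.84111709e-04,
       -1.24073258e-03, -3.88669603e-04]), 'effort': array([ 2.86514542e-04, -4.16783059e+01, -2.45803910e+01, -3.17765534e-04,
        1.07578209e-02, -1.21754367e-07]), 'position': array([0.24296636, 0.52055951, 0.2304336 ]), 'ee_rot': array([-3.13596194e-04,  2.16673750e-01,  9.76243641e-01, -8.61371105e-04]), 'contact_force': array([-0.64852025,  0.35746355,  1.30197737]), 'moment': array([-0.02074955, -0.0365149 , -0.00599646]), 'gripper_force': 0.0, 'width': 0.0852240231526346} 0.0187
scene [[-0.69, 0.631, -0.355, 1.062], [0.724, 0.595, -0.349, 0.461], [-0.01, -0.498, -0.867, 1.312], [0.0, 0.0, 0.0, 1.0]] 443.3706296431537
side [[-0.663, -0.425, 0.616, -0.003], [-0.748, 0.349, -0.565, 0.531], [0.025, -0.835, -0.55, 0.607], [0.0, 0.0, 0.0, 1.0]] 393.4821470771669
```

View pics/scene1.png

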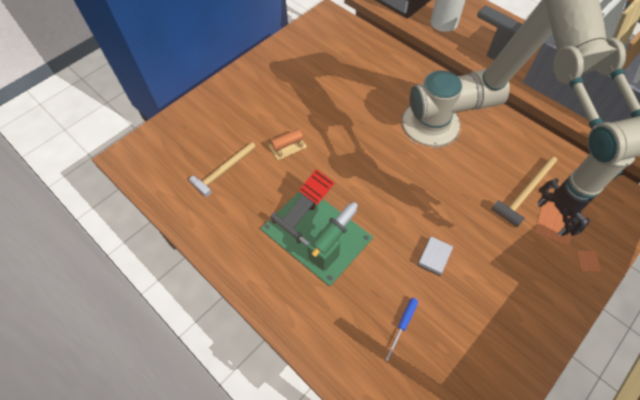

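View pics/side1.png

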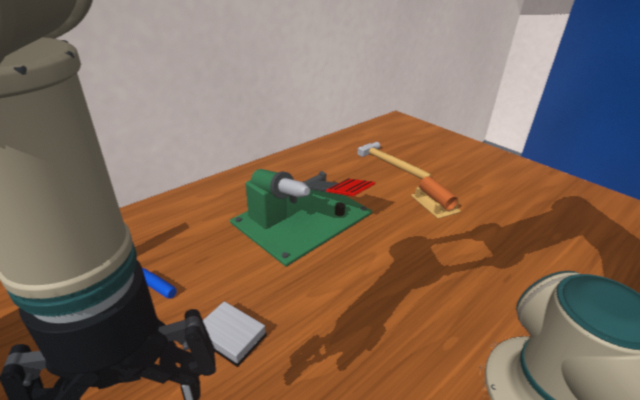

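The scene view shows the machine at about (320,235), spigot at (345,215), red pad at (317,187), and copper sleeve in its rest at (287,140). The hammer is at (225,170), the block at (436,255), the blue tool at (403,328), and a second hammer at (525,195) near the gripper. The side view agrees: spigot (290,187), pad (350,187), sleeve (437,192).

```bash
cat > m.py <<'E'
from h import *
def line(p):
    c=p.mean(0);u,s,v=np.linalg.svd(p-c);return c,v,s/np.sqrt(len(p))
for n in('scene','side'):
    im=dict(np.load('pics/%s.npz'%n));P=pts(im);b=im['pixels'];hsv=cv2.cvtColor(b,cv2.COLOR_BGR2HSV)
    ok=(im['depth']>0)&(P[...,0]>.25)&(P[...,0]<1.1)
    H,S,V=[hsv[...,i].astype(int) for i in range(3)]
    g=ok&(H>50)&(H<85)&(S>60)&(P[...,2]<.03)&(P[...,2]>0)
    q=P[g];r=cv2.minAreaRect((q[:,:2]*1000).astype(np.float32));print(n,'plate',len(q),r,'z',np.median(q[:,2]))
    box=cv2.boxPoints(r);print(box.round())
    red=ok&((H<5)|(H>175))&(S>190)&(P[...,2]>.05)
    k,l,st,ce=cv2.connectedComponentsWithStats(red.astype(np.uint8));i=1+np.argmax(st[1:,4]);q=P[l==i]
    c,v,s=line(q);print('red',len(q),st[i],c.round(4),v.round(3).tolist(),s.round(4),cv2.minAreaRect((q[:,:2]*1000).astype(np.float32)))
    cu=ok&(H<14)&(H>=5)&(S>120)&(P[...,2]>.035)&(P[...,2]<.075)
    k,l,st,ce=cv2.connectedComponentsWithStats(cu.astype(np.uint8))
    for i in range(1,k):
        if st[i,4]>80:
            q=P[l==i];c,v,s=line(q);t=(q-c)@v[0];print('cu',st[i],c.round(4),v.round(3).tolist(),s.round(4),'len',np.ptp(t),'mid',(c+v[0]*(t.max()+t.min())/2).round(4),'zmax',q[:,2].max())
    st_=ok&(S<50)&(V>100)&(P[...,2]>.11)&(P[...,2]<.2)
    k,l,st,ce=cv2.connectedComponentsWithStats(st_.astype(np.uint8))
    for i in range(1,k):
        if st[i,4]>60:
            q=P[l==i];c,v,s=line(q);t=(q-c)@v[0];print('steel',st[i],c.round(4),v.round(3).tolist(),s.round(4),(c+v[0]*t.min()).round(4),(c+v[0]*t.max()).round(4))
E
python3 m.py
```

```text
scene plate 3048 ((628.304931640625, 6.0196533203125), (218.4161834716797, 295.18157958984375), 2.4801249504089355) z 0.01248913536976648
[[ 513.  149.]
 [ 526. -146.]
 [ 744. -137.]
 [ 731.  158.]]
red 185 [306 177  22  19 185] [ 0.5434 -0.0729  0.1104] [[0.027, -1.0, 0.002], [-0.953, -0.025, 0.301], [0.3, 0.01, 0.954]] [0.0217 0.0078 0.0025] ((544.2987060546875, -74.05158996582031), (27.29094886779785, 76.31769561767578), 2.062643051147461)
cu [270 128  33  23 353] [ 0.4484 -0.3136  0.0535] [[0.946, -0.323, -0.004], [-0.294, -0.865, 0.407], [-0.135, -0.384, -0.914]] [0.0324 0.0121 0.0062] len 0.11086863683408425 mid [ 0.4473 -0.3133  0.0535] zmax 0.0692857771702089
steel [334 202  23  28 287] [0.5778 0.0812 0.1617] [[0.987, 0.111, -0.119], [0.146, -0.925, 0.35], [-0.071, -0.363, -0.929]] [0.0238 0.0092 0.0056] [0.5312 0.076  0.1673] [0.6213 0.0861 0.1565]
side plate 4849 ((625.5406494140625, 8.72991943359375), (219.96139526367188, 298.18096923828125), 2.8329904079437256) z 0.012032827658312928
[[ 508.  152.]
 [ 523. -146.]
 [ 743. -135.]
 [ 728.  163.]]
red 465 [327 179  47  17 465] [ 0.5341 -0.0649  0.112 ] [[-0.906, -0.297, 0.302], [0.295, -0.954, -0.053], [0.304, 0.041, 0.952]] [0.026  0.0236 0.0016] ((539.3975219726562, -70.79383850097656), (83.89109802246094, 79.03923797607422), 1.4363857507705688)
cu [420 176  39  30 503] [ 0.4409 -0.3067  0.0513] [[-0.971, 0.24, -0.021], [-0.226, -0.875, 0.428], [-0.084, -0.42, -0.904]] [0.0329 0.0116 0.0062] len 0.11324524201422698 mid [ 0.4462 -0.308   0.0514] zmax 0.061764329560488496
steel [530  22  36  20 500] [ 1.0024 -2.2907  0.1554] [[-1.0, 0.004, -0.001], [0.001, 0.013, -1.0], [-0.004, -1.0, -0.013]] [0.0544 0.026  0.0095] [ 1.0994 -2.2911  0.1555] [ 0.9063 -2.2902  0.1553]
steel [278 178  32  18 416] [0.5625 0.087  0.1581] [[-0.974, -0.123, 0.19], [0.223, -0.663, 0.715], [0.037, 0.738, 0.673]] [0.0246 0.0086 0.0046] [0.607  0.0927 0.1494] [0.5271 0.0825 0.165 ]
```

```bash
python3 -m pendant '[{"jaw":1,"tx":6,"ty":-25,"tz":5,"az":5},{"jaw":1,"tx":6,"ty":-25,"tz":5,"az":9},{"jaw":1,"tx":6,"ty":-25,"tz":5,"az":9},{"jaw":1,"tx":6,"ty":-25,"tz":5,"az":9},{"jaw":1,"tx":14,"ty":-55,"tz":5,"az":9},{"jaw":1,"tx":14,"ty":-55,"tz":5,"az":9},{"jaw":1,"tx":14,"ty":-55,"tz":5,"az":9},{"jaw":1,"tx":14,"ty":-55,"tz":5,"az":9},{"jaw":1,"tx":14,"ty":-55,"tz":5,"az":9},{"jaw":1,"tx":14,"ty":-55,"tz":5,"az":9}]'
python3 - <<'E'
from h import *
im=grab('scene');im=grab('side')
print(manip.get_state()['position'])
E
python3 m.py
```

```text
[0.24308843 0.52074227 0.23075677]
scene plate 3051 ((628.6226806640625, 5.86517333984375), (216.8892364501953, 295.7835998535156), 2.5827839374542236) z 0.01249883062936763
[[ 514.  149.]
 [ 527. -147.]
 [ 744. -137.]
 [ 730.  158.]]
red 184 [306 177  22  20 184] [ 0.5436 -0.0727  0.1103] [[0.031, -0.999, 0.009], [-0.949, -0.026, 0.315], [-0.315, -0.018, -0.949]] [0.0219 0.0078 0.0027] ((543.7689819335938, -72.94200134277344), (27.080867767333984, 75.064697265625), 2.0113892555236816)
cu [270 128  33  22 358] [ 0.4481 -0.3135  0.0533] [[0.95, -0.311, -0.004], [-0.289, -0.888, 0.358], [0.115, 0.339, 0.934]] [0.0323 0.0124 0.0063] len 0.1126676924881787 mid [ 0.4472 -0.3132  0.0533] zmax 0.06708752483080715
steel [334 202  23  29 291] [0.5781 0.0814 0.1621] [[0.985, 0.117, -0.129], [0.156, -0.92, 0.358], [-0.076, -0.373, -0.925]] [0.0239 0.0093 0.0059] [0.532  0.076  0.1681] [0.621  0.0866 0.1564]
side plate 4841 ((623.5905151367188, 8.160018920898438), (218.92349243164062, 299.05908203125), 2.0451393127441406) z 0.012036891254093351
[[ 509.  154.]
 [ 520. -145.]
 [ 738. -137.]
 [ 728
[... 240 characters left out ...]
 2.524155855178833)
cu [420 176  39  30 500] [ 0.441  -0.3067  0.0515] [[-0.973, 0.231, -0.021], [-0.219, -0.882, 0.417], [-0.078, -0.41, -0.909]] [0.0328 0.0115 0.0062] len 0.11410523642070897 mid [ 0.446  -0.3079  0.0516] zmax 0.06226315232479085
steel [530  21  36  21 503] [ 1.003  -2.2896  0.1555] [[-1.0, 0.018, 0.007], [-0.006, 0.014, -1.0], [0.018, 1.0, 0.014]] [0.0557 0.0259 0.0092] [ 1.0996 -2.2914  0.1548] [ 0.906  -2.2879  0.1561]
steel [278 178  32  18 416] [0.5623 0.087  0.1581] [[-0.975, -0.122, 0.186], [0.22, -0.664, 0.715], [0.037, 0.738, 0.674]] [0.0246 0.0086 0.0046] [0.607  0.0926 0.1496] [0.5268 0.0826 0.1649]invalid input at $[0]: expected keys jaw, tx, ty, tz, ax, ay, az
```

All seven keys are required, so that call was refused and the arm did not move. I'll retype it with every key.

```bash
python3 -m pendant '[{"jaw":1,"tx":3,"ty":-12,"tz":5,"ax":0,"ay":0,"az":5},{"jaw":1,"tx":6,"ty":-25,"tz":5,"ax":0,"ay":0,"az":9},{"jaw":1,"tx":14,"ty":-55,"tz":5,"ax":0,"ay":0,"az":9},{"jaw":1,"tx":14,"ty":-55,"tz":5,"ax":0,"ay":0,"az":9},{"jaw":1,"tx":14,"ty":-55,"tz":5,"ax":0,"ay":0,"az":9},{"jaw":1,"tx":14,"ty":-55,"tz":5,"ax":0,"ay":0,"az":9},{"jaw":1,"tx":14,"ty":-55,"tz":5,"ax":0,"ay":0,"az":9},{"jaw":1,"tx":14,"ty":-55,"tz":5,"ax":0,"ay":0,"az":9},{"jaw":1,"tx":14,"ty":-55,"tz":5,"ax":0,"ay":0,"az":9},{"jaw":1,"tx":14,"ty":-55,"tz":5,"ax":0,"ay":0,"az":9}]'
```

```text
clock: 1.45
position: [0.384, -0.0326, 0.2814]
ee_rot: [0.0, 0.143, 0.99, -0.001]
contact_force: [-0.8, 0.7, -0.9]
width: 0.0854
gripper_force: 0.0
```

```bash
python3 -m pendant '[{"jaw":1,"tx":6,"ty":-28.5,"tz":0,"ax":0,"ay":0,"az":0},{"jaw":1,"tx":6,"ty":-28.5,"tz":0,"ax":0,"ay":0,"az":0},{"jaw":1,"tx":6,"ty":-28.5,"tz":0,"ax":0,"ay":0,"az":0},{"jaw":1,"tx":6,"ty":-28.5,"tz":0,"ax":0,"ay":0,"az":0},{"jaw":1,"tx":6,"ty":-28.5,"tz":0,"ax":0,"ay":0,"az":0},{"jaw":1,"tx":6,"ty":-28.5,"tz":0,"ax":0,"ay":0,"az":0},{"jaw":1,"tx":6,"ty":-28.5,"tz":0,"ax":0,"ay":0,"az":0}]'
python3 - <<'E'
from h import *
im=grab('wrist');cv2.imwrite('pics/w1.png',im['pixels']);print(np.round(im['pose'],3).tolist(),im['fx'])
E
```

```text
clock: 2.33
position: [0.4432, -0.3124, 0.2809]
ee_rot: [-0.001, 0.139, 0.99, 0.001]
contact_force: [-0.1, -0.3, 0.1]
width: 0.0855
gripper_force: 0.0
[[0.274, 0.918, 0.285, 0.37], [0.962, -0.262, -0.081, -0.293], [0.0, 0.297, -0.955, 0.424], [0.0, 0.0, 0.0, 1.0]] 287.4808220571752
```

View pics/w1.png

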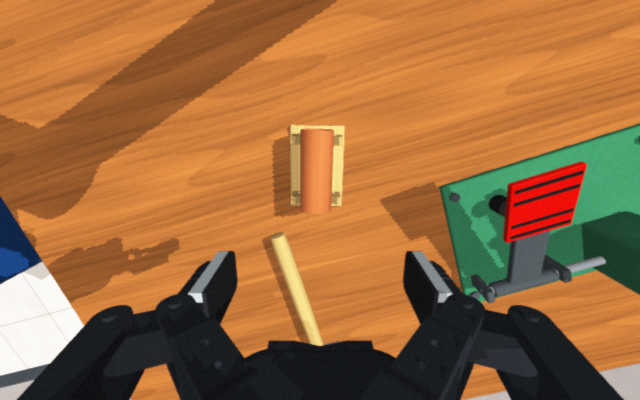

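The wrist view shows the sleeve at about (317,170) standing almost upright in the picture, with the hammer handle's end near (280,235), off the sleeve's far end, and the red pad at (545,200).

```bash
cat > cu.py <<'E'
from h import *
im=dict(np.load('pics/wrist.npz'));P=pts(im);hsv=cv2.cvtColor(im['pixels'],cv2.COLOR_BGR2HSV)
T=im['pose'];
def ray(u,v,z):
    d=T[:3,:3]@np.array([(u-im['cx'])/im['fx'],(v-im['cy'])/im['fy'],1]);o=T[:3,3];return o+d*(z-o[2])/d[2]
Pz=P[...,2];m=(Pz>.04)&(Pz<.075)&(hsv[...,1]>120)&(hsv[...,0]<14)
m[:, :250]=0;m[:,400:]=0;m[:100]=0;m[230:]=0
k,l,st,ce=cv2.connectedComponentsWithStats(m.astype(np.uint8));i=1+np.argmax(st[1:,4]);print(st[i])
A=[]
for v in range(st[i,1]+6,st[i,1]+st[i,3]-6):
    u=np.where(l[v]==i)[0];A.append(ray((u[0]+u[-1])/2,v,.038))
A=np.array(A);c=A.mean(0);d=np.linalg.svd(A-c)[2][0];d*=np.sign(d[0]);print('axis pt',c,'dir',d,np.degrees(np.arctan2(d[1],d[0])),'resid',np.std((A-c)@[-d[1],d[0],0]))
q=P[l==i];t=(q-c)@d;a,b=np.percentile(t,[.5,99.5]);print('len',b-a,t.min(),t.max(),'ctr',c+d*(a+b)/2,'ztop',np.percentile(q[:,2],98))
n=-(T[:3,0]);print('plate check',P[...,2][300:320,560:600].mean())
E
python3 cu.py
```

```text
[ 300  130   34   84 2564]
axis pt [ 0.44653884 -0.32004244  0.038     ] dir [ 9.55519285e-01 -2.94928628e-01  1.01853859e-30] -17.153257652875872 resid 0.0004034824903140363
len 0.10805262847071158 -0.05695330552086802 0.053042642835822225 ctr [ 0.4444831  -0.31940792  0.038     ] ztop 0.06129680482129523
plate check 0.00196118895150436
```

```bash
python3 -m pendant '[{"jaw":1,"tx":-1,"ty":-0.2,"tz":-5,"ax":0,"ay":0,"az":-1.1},{"jaw":1,"tx":-1,"ty":-0.2,"tz":-11,"ax":0,"ay":0,"az":-1.1},{"jaw":1,"tx":-1,"ty":-0.2,"tz":-17,"ax":0,"ay":0,"az":-1.1},{"jaw":1,"tx":-1,"ty":-0.2,"tz":-19,"ax":0,"ay":0,"az":-1.1},{"jaw":1,"tx":-1,"ty":-0.2,"tz":-19,"ax":0,"ay":0,"az":-1.1},{"jaw":1,"tx":-1,"ty":-0.2,"tz":-19,"ax":0,"ay":0,"az":-1.1}]'
python3 - <<'E'
from h import *
from scipy.spatial.transform import Rotation as R
s=manip.get_state();print(s['position'],R.from_quat(np.roll(s['ee_rot'],-1)).as_matrix().round(4))
E
```

```text
clock: 3.12
position: [0.4342, -0.3158, 0.0929]
ee_rot: [0.001, 0.148, 0.989, -0.001]
contact_force: [0.5, 0.3, 0.5]
width: 0.0856
gripper_force: 0.0
[ 0.4342444  -0.31582053  0.09288313] [[-0.956   0.2934  0.0021]
 [ 0.2934  0.956  -0.0017]
 [-0.0025 -0.001  -1.    ]]
```

```bash
python3 -m pendant '[{"jaw":1,"tx":-0.1,"ty":0,"tz":-4,"ax":0,"ay":0,"az":0},{"jaw":1,"tx":-0.1,"ty":0,"tz":-7,"ax":0,"ay":0,"az":0},{"jaw":1,"tx":-0.1,"ty":0,"tz":-7.6,"ax":0,"ay":0,"az":0},{"jaw":1,"tx":-0.1,"ty":0,"tz":-7.6,"ax":0,"ay":0,"az":0},{"jaw":-1,"tx":-0.1,"ty":0,"tz":-7.6,"ax":0,"ay":0,"az":0},{"jaw":-1,"tx":-0.1,"ty":0,"tz":-7.6,"ax":0,"ay":0,"az":0},{"jaw":-1,"tx":-0.1,"ty":0,"tz":-7.6,"ax":0,"ay":0,"az":0},{"jaw":-1,"tx":-0.1,"ty":0,"tz":-7.6,"ax":0,"ay":0,"az":0},{"jaw":-1,"tx":-0.1,"ty":0,"tz":-7.6,"ax":0,"ay":0,"az":0}]' 60
python3 - <<'E'
from h import *
im=grab('wrist');cv2.imwrite('pics/w2.png',im['pixels']);print(manip.get_state())
E
```

```text
clock: 4.25
position: [0.4334, -0.3143, 0.0169]
ee_rot: [0.001, 0.15, 0.989, 0.001]
contact_force: [1.8, 6.1, 9.1]
width: 0.0428
gripper_force: 59.4
{'clock': 4.3, 'qpos': array([-0.75987346,  0.42651888,  1.88473836,  0.00490165,  0.83015411,
       -2.03289184]), 'qd': array([-0.00027164, -0.00110997, -0.00096069, -0.00014866,  0.00274257,
        0.00063642]), 'effort': array([ -3.38589482, -37.97126412, -16.19537115,  -1.77876335,
        -1.1056431 ,  -0.1132304 ]), 'position': array([ 0.43340688, -0.31427459,  0.0169178 ]), 'ee_rot': array([0.00111199, 0.14997431, 0.98868824, 0.00142967]), 'contact_force': array([1.68218309, 6.36158146, 9.04324073]), 'moment': array([ 1.17435795, -0.34785438, -0.10026019]), 'gripper_force': 59.3817213177681, 'width': 0.04299958517472427}
```

View pics/w2.png

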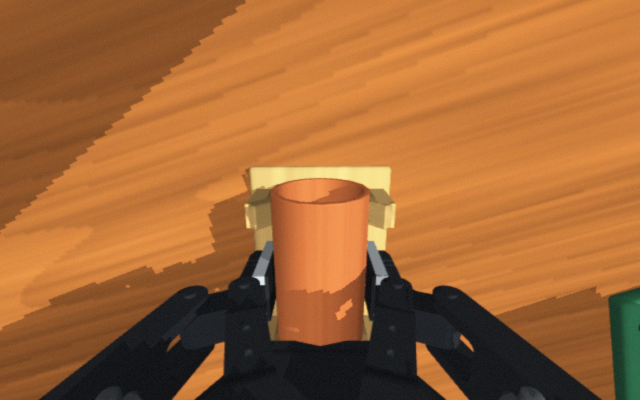

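The wrist view shows the jaws closed square on the sleeve, with the tube at about (320,260) and its robot-side end visible at (320,190). I'll lift it and go look at the spigot.

```bash
python3 -m pendant '[{"jaw":-1,"tx":0,"ty":0,"tz":3,"ax":0,"ay":0,"az":0},{"jaw":-1,"tx":0,"ty":0,"tz":8,"ax":0,"ay":0,"az":0},{"jaw":-1,"tx":0,"ty":0,"tz":14,"ax":0,"ay":0,"az":0},{"jaw":-1,"tx":0,"ty":0,"tz":20,"ax":0,"ay":0,"az":5},{"jaw":-1,"tx":0,"ty":2,"tz":26,"ax":0,"ay":0,"az":10},{"jaw":-1,"tx":3,"ty":6,"tz":30,"ax":0,"ay":0,"az":15},{"jaw":-1,"tx":6,"ty":11,"tz":32,"ax":0,"ay":0,"az":19.9},{"jaw":-1,"tx":9,"ty":16,"tz":32,"ax":0,"ay":0,"az":19.9},{"jaw":-1,"tx":12,"ty":21,"tz":32,"ax":0,"ay":0,"az":19.9},{"jaw":-1,"tx":15,"ty":26,"tz":32,"ax":0,"ay":0,"az":19.9}]'
python3 -m pendant '[{"jaw":-1,"tx":2,"ty":5,"tz":0,"ax":0,"ay":0,"az":0},{"jaw":-1,"tx":3.5,"ty":9,"tz":0,"ax":0,"ay":0,"az":0},{"jaw":-1,"tx":3.5,"ty":9.5,"tz":0,"ax":0,"ay":0,"az":0},{"jaw":-1,"tx":3.5,"ty":9.5,"tz":0,"ax":0,"ay":0,"az":0},{"jaw":-1,"tx":3.5,"ty":9.5,"tz":0,"ax":0,"ay":0,"az":0}]'
python3 - <<'E'
from h import *
im=grab('wrist');cv2.imwrite('pics/w3.png',im['pixels']);s=manip.get_state();print(s['position'],s['ee_rot'],s['contact_force'])
E
```

```text
clock: 5.55
position: [0.5822, -0.0542, 0.3345]
ee_rot: [-0.001, -0.024, 1.0, 0.0]
contact_force: [0.5, 0.1, -3.7]
width: 0.0427
gripper_force: 62.4
clock: 6.18
position: [0.6167, 0.0378, 0.3351]
ee_rot: [-0.0, -0.024, 1.0, -0.0]
contact_force: [-0.3, 0.2, -5.7]
width: 0.043
gripper_force: 62.5
[0.61683028 0.03772021 0.33529678] [-2.33565506e-04 -2.33565033e-02  9.99727148e-01 -2.22131446e-04] [-0.44659527  0.28576386 -4.24211505]
```

View pics/w3.png

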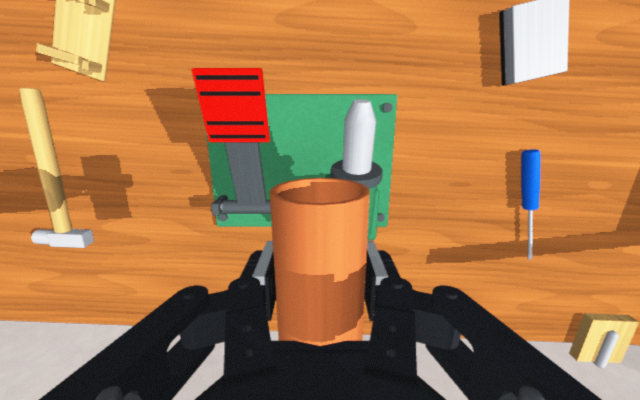

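The wrist view shows the spigot from its tip at (361,102) down to the flange at (357,172), clear of the held sleeve. The red pad is at (232,105), and the green plate's near edge runs along row 95 and its right edge along column 395.

```bash
cat > sp.py <<'E'
from h import *
im=dict(np.load('pics/wrist.npz'));P=pts(im);hsv=cv2.cvtColor(im['pixels'],cv2.COLOR_BGR2HSV);T=im['pose']
H,S,V=[hsv[...,i].astype(int) for i in range(3)];Z=P[...,2]
def ray(u,v,z):
    d=T[:3,:3]@np.array([(u-im['cx'])/im['fx'],(v-im['cy'])/im['fy'],1]);o=T[:3,3];return o+d*(z-o[2])/d[2]
# plate: near edge and right edge
g=((H>50)&(H<85)&(S>60)).astype(np.uint8)
E1=[ray(u,np.where(g[60:140,u])[0][0]+59.5,.012) for u in range(285,340,2)]
E2=[ray(np.where(g[v,370:420])[0][-1]+370.5,v,.012) for v in range(120,170,2)]
for e in(E1,E2):
    e=np.array(e);c=e.mean(0);d=np.linalg.svd(e-c)[2][0];print('edge',c.round(4),np.degrees(np.arctan2(d[1],d[0])),np.std((e-c)@[-d[1],d[0],0]))
# spigot
m=(S<50)&(V>90)&(Z>.11)&(Z<.2);m[:,:330]=0;m[:,400:]=0;m[185:]=0;m[:90]=0
k,l,st,ce=cv2.connectedComponentsWithStats(m.astype(np.uint8));i=1+np.argmax(st[1:,4]);print(st[i])
L=[]
for v in range(st[i,1],st[i,1]+st[i,3]):
    u=np.where(l[v]==i)[0];um=(u[0]+u[-1])/2;zz=Z[v,u[np.abs(u-um)<3]];
    if (v-st[i,1])%6==0:print(v,u[0],u[-1],um,np.median(zz).round(4),P[v,int(um)].round(4))
    L.append((v,um,len(u)))
L=np.array(L);b=L[(L[:,2]>20)]
v0,v1=L[0,0]-.5,L[-1,0]+.5
p=np.polyfit(b[:,0],b[:,1],1);print('midline',p,v0,v1)
A=ray(np.polyval(p,v0),v0,.161+.004);B=ray(np.polyval(p,v1-12),v1-12,.145);print('tip',A,'low',B,'yaw',np.degrees(np.arctan2(*(B-A)[[1,0]])))
# pad
r=((H<5)|(H>175))&(S>190)&(Z>.05);q=P[r];c=q.mean(0);U=np.linalg.svd(q-c,full_matrices=False)[2];print('pad n',U[2],c,np.median(q,0))
r_=cv2.minAreaRect(np.argwhere(r)[:,::-1].astype(np.float32));bx=cv2.boxPoints(r_);print([ray(*x,.11).round(4).tolist() for x in bx],bx.round(1).tolist())
# sleeve in tool frame
from scipy.spatial.transform import Rotation as R
s=manip.get_state();R0=R.from_quat(np.roll(s['ee_rot'],-1));cu=(H<14)&(S>110)&(Z>.3)&(Z<.45);cu[:,:260]=0;cu[:,380:]=0;cu[:175]=0
q=R0.inv().apply(P[cu]-s['position']);Q=q[(q[:,0]<.09)];print('sleeve tool frame pct',np.percentile(q,[1,50,99],axis=0).round(4))
for x in np.arange(-.06,.07,.012):
    w=q[np.abs(q[:,0]-x)<.004]
    if len(w)>10:print(x.round(3),len(w),np.percentile(w[:,1],[2,98]).round(4),'top z',np.percentile(w[:,2],[2,50]).round(4))
E
python3 sp.py
```

```text
edge [0.5175 0.0192 0.012 ] 92.748057367286 3.0694679832720296e-17
edge [0.5876 0.1517 0.012 ] 2.844741872599353 0.0004524593281839899
[ 342  100   34   76 2054]
100 354 367 360.5 0.1577 [0.5288 0.0745 0.1567]
106 351 370 360.5 0.1689 [0.535  0.0733 0.1705]
112 348 372 360.0 0.17 [0.5409 0.0737 0.1712]
118 346 374 360.0 0.1708 [0.5468 0.0743 0.1703]
124 345 375 360.0 0.172 [0.5527 0.0747 0.1715]
130 345 374 359.5 0.1711 [0.5588 0.0742 0.1713]
136 344 373 358.5 0.1689 [0.5651 0.0741 0.1688]
142 344 373 358.5 0.1667 [0.5715 0.0749 0.1668]
148 344 372 358.0 0.1648 [0.5782 0.0758 0.1644]
154 343 371 357.0 0.1628 [0.585  0.0755 0.1622]
160 343 371 357.0 0.1614 [0.5919 0.0764 0.1603]
166 342 371 356.5 0.1588 [0.5991 0.0762 0.1577]
172 346 369 357.5 0.1572 [0.6062 0.0781 0.1566]
midline [-6.36885503e-02  3.67490613e+02] 99.5 175.5
tip [0.5285268  0.07458819 0.165     ] low [0.59844486 0.07888927 0.145     ] yaw 3.5201714702725617
pad n [-0.5830659   0.4273403  -0.69095183] [ 0.53972923 -0.07278741  0.11325725] [ 0.53944618 -0.07291221  0.11205006]
[[0.5013, -0.1203, 0.11], [0.4893, -0.0394, 0.11], [0.5811, -0.0294, 0.11], [0.5949, -0.1168, 0.11]] [[191.6999969482422, 68.30000305175781], [260.3999938964844, 60.599998474121094], [269.29998779296875, 140.89999389648438], [200.60000610351562, 148.5]]
sleeve tool frame pct [[-0.0235 -0.0215 -0.0439]
 [ 0.0172 -0.0023 -0.0394]
 [ 0.0432  0.0189 -0.0023]]
-0.024 419 [-0.0212  0.019 ] top z [-0.0427 -0.0362]
-0.012 1331 [-0.0222  0.02  ] top z [-0.0433 -0.0404]
-0.0 1440 [-0.0208  0.0187] top z [-0.0434 -0.0407]
0.012 1535 [-0.0212  0.0189] top z [-0.0738 -0.0406]
0.024 1429 [-0.0209  0.018 ] top z [-0.0436 -0.0402]
0.036 2630 [-0.02    0.0171] top z [-0.0436 -0.0365]
```

```bash
python3 -m pendant '[{"jaw":-1,"tx":-5,"ty":1,"tz":0,"ax":-0.4,"ay":7,"az":0},{"jaw":-1,"tx":-11,"ty":2,"tz":0,"ax":-0.73,"ay":14.9,"az":0.1},{"jaw":-1,"tx":-17,"ty":3.2,"tz":-1,"ax":-0.73,"ay":14.9,"az":0.1},{"jaw":-1,"tx":-17.9,"ty":3.2,"tz":-7,"ax":-0.73,"ay":14.9,"az":0.1},{"jaw":-1,"tx":-17.9,"ty":3.2,"tz":-13,"ax":-0.73,"ay":14.9,"az":0.1},{"jaw":-1,"tx":-17.9,"ty":3.2,"tz":-17.3,"ax":-0.73,"ay":14.9,"az":0.1},{"jaw":-1,"tx":-17.9,"ty":3.2,"tz":-17.3,"ax":-0.73,"ay":14.9,"az":0.1},{"jaw":-1,"tx":-17.9,"ty":3.2,"tz":-17.3,"ax":-0.73,"ay":14.9,"az":0.1}]'
cat > st.py <<'E'
from h import *
from scipy.spatial.transform import Rotation as R
s=manip.get_state();M=R.from_quat(np.roll(s['ee_rot'],-1)).as_matrix()
a=-M[:,0];F=s['position']-.0212*M[:,2]+.067*a
print(s['clock'],'TCP',s['position'].round(4),'a',a.round(4),'F',F.round(4),'f',s['contact_force'].round(1),'m',s['moment'].round(2),s['width'],s['gripper_force'])
am=np.array([.9652,.0472,-.2571]);S=np.array([.604,.0775,.140]);d=F-S;t=d@am;print('along',t,'lateral',(d-t*am).round(4))
E
cat > side.py <<'E'
from h import *
import sys
im=grab('side');c=im['pixels'][130:250,200:400];cv2.imwrite('pics/%s.png'%sys.argv[1],cv2.resize(c,None,fx=4,fy=4,interpolation=cv2.INTER_CUBIC))
E
python3 st.py; python3 side.py s2
```

```text
clock: 7.22
position: [0.4398, 0.0705, 0.164]
ee_rot: [-0.128, -0.024, 0.991, -0.003]
contact_force: [0.1, 0.2, -3.8]
width: 0.0424
gripper_force: 63.1
7.225 TCP [0.4398 0.0705 0.164 ] a [ 0.9661  0.0475 -0.2539] F [0.5099 0.074  0.1675] f [ 0.1  0.2 -3.8] m [ 0.06 -0.2   0.02] 0.04240913262987146 63.08343599550426
along -0.09803352962679734 lateral [0.0006 0.0011 0.0023]
```

View pics/s2.png

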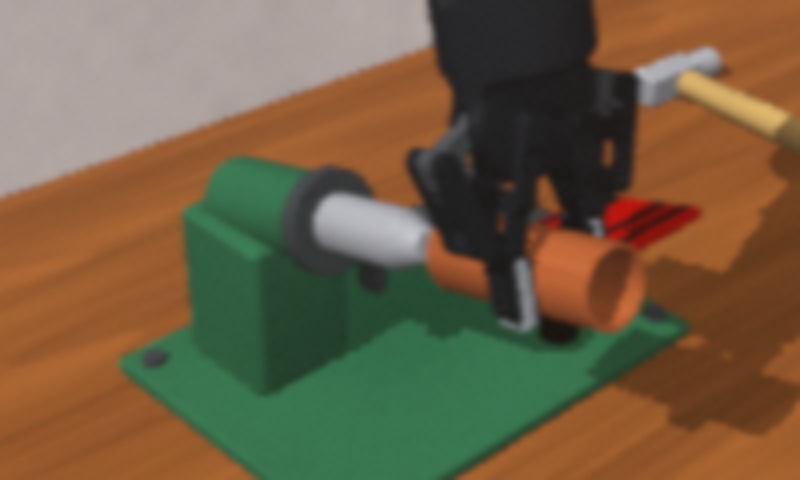

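The side view shows the sleeve's far end (430,250 in the crop) in front of the spigot tip (425,240), with the axes close to in line. I'll advance in steps and check the force after each.

```bash
python3 -m pendant '[{"jaw":-1,"tx":0.97,"ty":-0.05,"tz":-0.46,"ax":0,"ay":0,"az":0},{"jaw":-1,"tx":1.93,"ty":0,"tz":-0.71,"ax":0,"ay":0,"az":0},{"jaw":-1,"tx":2.9,"ty":0.04,"tz":-0.97,"ax":0,"ay":0,"az":0},{"jaw":-1,"tx":3.38,"ty":0.06,"tz":-1.1,"ax":0,"ay":0,"az":0},{"jaw":-1,"tx":3.38,"ty":0.06,"tz":-1.1,"ax":0,"ay":0,"az":0},{"jaw":-1,"tx":3.38,"ty":0.06,"tz":-1.1,"ax":0,"ay":0,"az":0}]'; python3 st.py

```

```text
clock: 8.02
position: [0.4717, 0.0717, 0.1512]
ee_rot: [-0.13, -0.025, 0.991, -0.003]
contact_force: [0.6, 0.2, -4.2]
width: 0.0429
gripper_force: 63.1
8.025 TCP [0.4717 0.0717 0.1512] a [ 0.9648  0.0485 -0.2583] F [0.5418 0.0752 0.1544] f [ 0.6  0.2 -4.2] m [ 0.03 -0.22 -0.01] 0.04290700634705098 63.0675710644573
along -0.06386349546246713 lateral [-0.0006  0.0007 -0.002 ]
```

```bash
python3 -m pendant '[{"jaw":-1,"tx":0.48,"ty":0.02,"tz":-0.05,"ax":0,"ay":0,"az":0},{"jaw":-1,"tx":0.97,"ty":0.04,"tz":-0.16,"ax":0,"ay":0,"az":0},{"jaw":-1,"tx":1.45,"ty":0.06,"tz":-0.29,"ax":0,"ay":0,"az":0},{"jaw":-1,"tx":1.93,"ty":0.07,"tz":-0.41,"ax":0,"ay":0,"az":0},{"jaw":-1,"tx":1.93,"ty":0.07,"tz":-0.41,"ax":0,"ay":0,"az":0}]'; python3 st.py

```

```text
clock: 8.65
position: [0.4922, 0.0728, 0.1471]
ee_rot: [-0.129, -0.025, 0.991, -0.003]
contact_force: [0.2, 1.8, -3.5]
width: 0.0426
gripper_force: 63.2
8.65 TCP [0.4922 0.0728 0.1471] a [ 0.9654  0.0486 -0.2562] F [0.5623 0.0763 0.1504] f [ 0.2  1.8 -3.5] m [ 0.44 -0.41  0.03] 0.042643358734873085 63.22979480959475
along -0.04294240127646189 lateral [-0.0002  0.0008 -0.0006]
```

```bash
python3 -m pendant '[{"jaw":-1,"tx":0.48,"ty":0.07,"tz":-0.13,"ax":0,"ay":0,"az":0},{"jaw":-1,"tx":0.97,"ty":0.1,"tz":-0.26,"ax":0,"ay":0,"az":0},{"jaw":-1,"tx":1.45,"ty":0.12,"tz":-0.38,"ax":0,"ay":0,"az":0},{"jaw":-1,"tx":1.93,"ty":0.14,"tz":-0.51,"ax":0,"ay":0,"az":0},{"jaw":-1,"tx":1.93,"ty":0.14,"tz":-0.51,"ax":0,"ay":0,"az":0}]'; python3 st.py

```

```text
clock: 9.28
position: [0.5116, 0.074, 0.1419]
ee_rot: [-0.129, -0.025, 0.991, -0.003]
contact_force: [0.3, 2.5, -3.1]
width: 0.0426
gripper_force: 63.3
9.275 TCP [0.5116 0.074  0.1419] a [ 0.9654  0.0484 -0.2562] F [0.5817 0.0775 0.1453] f [ 0.3  2.5 -3.1] m [ 0.42 -0.34 -0.05] 0.0426497964977577 63.25305299833417
along -0.022873201329675814 lateral [-0.0002  0.001  -0.0006]
```

```bash
python3 -m pendant '[{"jaw":-1,"tx":0.48,"ty":0.1,"tz":-0.13,"ax":0,"ay":0,"az":0},{"jaw":-1,"tx":0.97,"ty":0.13,"tz":-0.26,"ax":0,"ay":0,"az":0},{"jaw":-1,"tx":1.45,"ty":0.15,"tz":-0.38,"ax":0,"ay":0,"az":0},{"jaw":-1,"tx":1.74,"ty":0.16,"tz":-0.46,"ax":0,"ay":0,"az":0},{"jaw":-1,"tx":1.74,"ty":0.16,"tz":-0.46,"ax":0,"ay":0,"az":0}]'; python3 st.py

```

```text
clock: 9.9
position: [0.5287, 0.0753, 0.1374]
ee_rot: [-0.129, -0.025, 0.991, -0.003]
contact_force: [-0.1, -0.3, -4.3]
width: 0.0428
gripper_force: 63.2
9.9 TCP [0.5287 0.0753 0.1374] a [ 0.9653  0.0483 -0.2565] F [0.5988 0.0788 0.1407] f [-0.1 -0.3 -4.3] m [ 0.17 -0.36  0.  ] 0.042776949411647454 63.165851114317775
along -0.005101438813963235 lateral [-0.0003  0.0015 -0.0007]
```

```bash
python3 -m pendant '[{"jaw":-1,"tx":0.19,"ty":0.01,"tz":-0.05,"ax":0,"ay":0,"az":0},{"jaw":-1,"tx":0.39,"ty":0.02,"tz":-0.1,"ax":0,"ay":0,"az":0},{"jaw":-1,"tx":0.58,"ty":0.03,"tz":-0.15,"ax":0,"ay":0,"az":0},{"jaw":-1,"tx":0.58,"ty":0.03,"tz":-0.15,"ax":0,"ay":0,"az":0}]'; python3 st.py

```

```text
clock: 10.4
position: [0.5342, 0.0756, 0.1359]
ee_rot: [-0.13, -0.025, 0.991, -0.003]
contact_force: [-0.4, 1.1, -4.2]
width: 0.0425
gripper_force: 63.1
10.4 TCP [0.5342 0.0756 0.1359] a [ 0.9652  0.0484 -0.2569] F [0.6044 0.0791 0.1392] f [-0.4  1.1 -4.2] m [ 0.08 -0.25 -0.04] 0.042466574452857106 63.13960148021579
along 0.0006271476338280497 lateral [-0.0002  0.0015 -0.0007]
```

```bash
python3 -m pendant '[{"jaw":-1,"tx":0.15,"ty":0.01,"tz":-0.04,"ax":0,"ay":0,"az":0},{"jaw":-1,"tx":0.29,"ty":0.01,"tz":-0.08,"ax":0,"ay":0,"az":0},{"jaw":-1,"tx":0.29,"ty":0.01,"tz":-0.08,"ax":0,"ay":0,"az":0}]'; python3 st.py

```

```text
clock: 10.78
position: [0.5345, 0.0757, 0.1357]
ee_rot: [-0.132, -0.025, 0.991, -0.003]
contact_force: [-5.4, 0.1, 0.3]
width: 0.0429
gripper_force: 63.3
10.775 TCP [0.5345 0.0757 0.1357] a [ 0.9638  0.0481 -0.2623] F [0.6046 0.0792 0.1386] f [-5.4  0.1  0.3] m [ 0.05  0.64 -0.15] 0.04291797581523629 63.33277334924787
along 0.001030227729709651 lateral [-0.0004  0.0016 -0.0012]
```

```bash
python3 -m pendant '[{"jaw":-1,"tx":0.19,"ty":0.01,"tz":-0.05,"ax":0,"ay":0,"az":0},{"jaw":-1,"tx":0.39,"ty":0.02,"tz":-0.1,"ax":0,"ay":0,"az":0},{"jaw":-1,"tx":0.48,"ty":0.02,"tz":-0.13,"ax":0,"ay":0,"az":0},{"jaw":-1,"tx":0.48,"ty":0.02,"tz":-0.13,"ax":0,"ay":0,"az":0}]'; python3 st.py; python3 side.py s3

```

```text
clock: 11.28
position: [0.5343, 0.0758, 0.1355]
ee_rot: [-0.137, -0.025, 0.99, -0.003]
contact_force: [-15.3, 0.3, 8.6]
width: 0.0423
gripper_force: 63.7
11.275 TCP [0.5343 0.0758 0.1355] a [ 0.961   0.0478 -0.2725] F [0.6045 0.0793 0.1376] f [-15.3   0.3   8.6] m [-0.03  2.15 -0.29] 0.04229321877691255 63.71164277661592
along 0.0011648086054083084 lateral [-0.0006  0.0017 -0.0021]
```

View pics/s3.png

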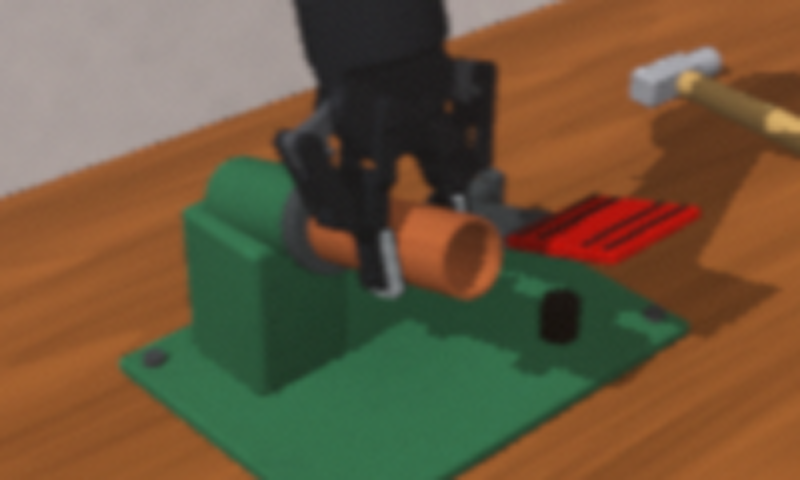

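The side view shows the sleeve's end flush against the dark flange at about (310,235), and the force rose with no further travel, so it is home. I'll ease the push off, open the jaws, and lift away.

```bash
python3 -m pendant '[{"jaw":-1,"tx":-0.3,"ty":-0.01,"tz":0.08,"ax":0,"ay":0,"az":0},{"jaw":-1,"tx":-0.55,"ty":-0.02,"tz":0.15,"ax":0,"ay":0,"az":0},{"jaw":-1,"tx":-0.55,"ty":-0.02,"tz":0.15,"ax":0,"ay":0,"az":0},{"jaw":1,"tx":-0.55,"ty":-0.02,"tz":0.15,"ax":0,"ay":0,"az":0},{"jaw":1,"tx":-0.55,"ty":-0.02,"tz":0.15,"ax":0,"ay":0,"az":0},{"jaw":1,"tx":-0.55,"ty":-0.02,"tz":0.15,"ax":0,"ay":0,"az":0},{"jaw":1,"tx":-0.55,"ty":-0.02,"tz":0.15,"ax":0,"ay":0,"az":0},{"jaw":1,"tx":-0.55,"ty":-0.02,"tz":0.15,"ax":0,"ay":0,"az":0}]'; python3 st.py

```

```text
clock: 12.32
position: [0.5362, 0.0757, 0.1354]
ee_rot: [-0.13, -0.025, 0.991, -0.003]
contact_force: [0.1, -0.0, -0.2]
width: 0.0854
gripper_force: 0.0
12.325 TCP [0.5362 0.0757 0.1354] a [ 0.9652  0.0485 -0.2571] F [0.6063 0.0793 0.1387] f [ 0.1 -0.  -0.2] m [ 0.02 -0.1   0.  ] 0.08540914668804926 0.0
along 0.0026869528436245568 lateral [-0.0002  0.0016 -0.0006]
```

```bash
python3 -m pendant '[{"jaw":1,"tx":0,"ty":0,"tz":2,"ax":0,"ay":0,"az":0},{"jaw":1,"tx":0,"ty":0,"tz":6,"ax":0,"ay":0,"az":0},{"jaw":1,"tx":0,"ty":0,"tz":12,"ax":0,"ay":0,"az":0},{"jaw":-1,"tx":0,"ty":-5,"tz":12,"ax":0.4,"ay":-7,"az":0},{"jaw":-1,"tx":0,"ty":-11,"tz":12,"ax":0.73,"ay":-14.9,"az":0},{"jaw":-1,"tx":0.4,"ty":-14.8,"tz":8,"ax":0.73,"ay":-14.9,"az":0},{"jaw":-1,"tx":0.4,"ty":-14.8,"tz":3,"ax":0.73,"ay":-14.9,"az":0},{"jaw":-1,"tx":0.4,"ty":-14.8,"tz":1,"ax":0.73,"ay":-14.9,"az":0},{"jaw":-1,"tx":0.4,"ty":-14.8,"tz":1,"ax":0.73,"ay":-14.9,"az":0}]'; python3 st.py; python3 side.py s4;python3 m.py|grep -A1 red

```

```text
clock: 13.45
position: [0.5387, -0.0721, 0.1439]
ee_rot: [-0.002, -0.025, 1.0, 0.001]
contact_force: [-0.9, -0.2, 0.1]
width: -0.0
gripper_force: 0.0
13.45 TCP [ 0.5387 -0.0721  0.1439] a [ 0.9988  0.0497 -0.0039] F [ 0.6057 -0.0688  0.1648] f [-0.9 -0.2  0.1] m [-0.01  0.02 -0.03] -3.222250352341348e-05 0.0
along -0.01166757706800148 lateral [ 0.0129 -0.1457  0.0218]
red 184 [306 177  22  20 184] [ 0.5436 -0.0727  0.1103] [[0.031, -0.999, 0.009], [-0.949, -0.026, 0.315], [-0.315, -0.018, -0.949]] [0.0219 0.0078 0.0027] ((543.7689819335938, -72.94200134277344), (27.080867767333984, 75.064697265625), 2.0113892555236816)
cu [270 128  33  22 358] [ 0.4481 -0.3135  0.0533] [[0.95, -0.311, -0.004], [-0.289, -0.888, 0.358], [0.115, 0.339, 0.934]] [0.0323 0.0124 0.0063] len 0.1126676924881787 mid [ 0.4472 -0.3132  0.0533] zmax 0.06708752483080715
--
red 466 [327 179  47  17 466] [ 0.5342 -0.0642  0.1119] [[-0.899, -0.318, 0.3], [0.314, -0.947, -0.061], [0.304, 0.039, 0.952]] [0.0263 0.0234 0.0017] ((538.5372314453125, -70.74810028076172), (83.90897369384766, 79.02996063232422), 1.2804585695266724)
```

View pics/s4.png

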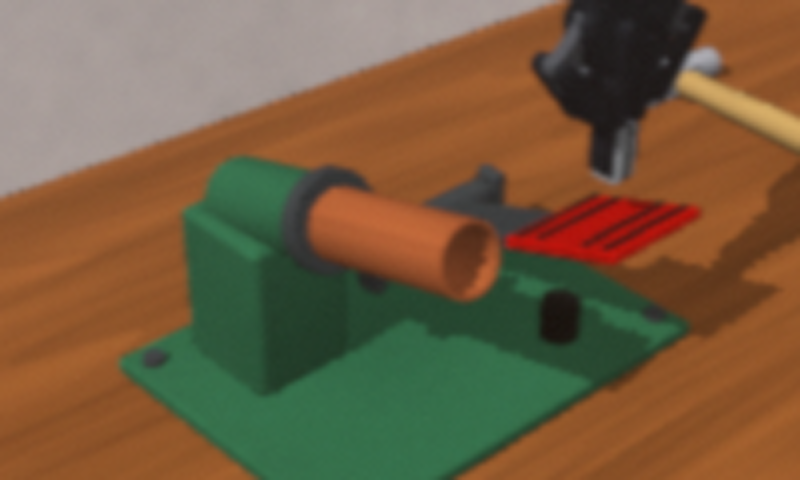

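The side view shows the sleeve still seated on the flange at (315,230), and the shut fingertips at (612,180) above the middle of the red pad (605,228). Next I'll ease down onto the pad.

```bash
python3 -m pendant '[{"jaw":-1,"tx":0,"ty":0,"tz":-1.5,"ax":0,"ay":0,"az":0},{"jaw":-1,"tx":0,"ty":0,"tz":-2.8,"ax":0,"ay":0,"az":0},{"jaw":-1,"tx":0,"ty":0,"tz":-3.3,"ax":0,"ay":0,"az":0},{"jaw":-1,"tx":-0.1,"ty":0,"tz":-3.8,"ax":0,"ay":0,"az":0},{"jaw":-1,"tx":-0.2,"ty":0,"tz":-4.3,"ax":0,"ay":0,"az":0},{"jaw":-1,"tx":-0.2,"ty":0,"tz":-4.3,"ax":0,"ay":0,"az":0}]'; python3 st.py
```

```text
clock: 14.25
position: [0.5375, -0.0722, 0.1032]
ee_rot: [-0.0, -0.025, 1.0, -0.0]
contact_force: [-2.8, 1.0, 8.0]
width: 0.0001
gripper_force: 3.6
14.25 TCP [ 0.5375 -0.0722  0.1032] a [ 9.987e-01  5.040e-02 -8.000e-04] F [ 0.6045 -0.0688  0.1243] f [-2.8  1.   8. ] m [0.05 0.55 0.  ] 0.00010335923716191462 3.5731151327490807
along -0.002407844402251341 lateral [ 0.0028 -0.1462 -0.0163]
```

```bash
python3 -m pendant '[{"jaw":-1,"tx":-0.1,"ty":0,"tz":-0.6,"ax":0,"ay":0,"az":0},{"jaw":-1,"tx":-0.2,"ty":0,"tz":-1.2,"ax":0,"ay":0,"az":0},{"jaw":-1,"tx":-0.3,"ty":0,"tz":-1.8,"ax":0,"ay":0,"az":0},{"jaw":-1,"tx":-0.4,"ty":0,"tz":-2.4,"ax":0,"ay":0,"az":0},{"jaw":-1,"tx":-0.5,"ty":0,"tz":-3.0,"ax":0,"ay":0,"az":0},{"jaw":-1,"tx":-0.5,"ty":0,"tz":-3.3,"ax":0,"ay":0,"az":0},{"jaw":-1,"tx":-0.5,"ty":0,"tz":-3.3,"ax":0,"ay":0,"az":0}]'; python3 st.py
```

```text
clock: 15.12
position: [0.5306, -0.0726, 0.0703]
ee_rot: [-0.002, -0.026, 1.0, -0.0]
contact_force: [-7.4, -0.7, 11.9]
width: 0.0001
gripper_force: 6.0
15.125 TCP [ 0.5306 -0.0726  0.0703] a [ 0.9987  0.0513 -0.0047] F [ 0.5976 -0.0692  0.0912] f [-7.4 -0.7 11.9] m [-0.24  1.36  0.01] 8.837927963075883e-05 6.009948654100299
along -0.0005292650696886273 lateral [-0.0059 -0.1466 -0.0489]
```

```bash
python3 -m pendant '[{"jaw":-1,"tx":-0.1,"ty":0,"tz":-0.2,"ax":0,"ay":0,"az":0},{"jaw":-1,"tx":-0.2,"ty":0,"tz":-0.4,"ax":0,"ay":0,"az":0},{"jaw":-1,"tx":-0.2,"ty":0,"tz":-0.6,"ax":0,"ay":0,"az":0},{"jaw":-1,"tx":-0.2,"ty":0,"tz":-0.6,"ax":0,"ay":0,"az":0}]'; python3 st.py
```

```text
clock: 15.62
position: [0.5299, -0.0726, 0.0648]
ee_rot: [-0.001, -0.026, 1.0, -0.001]
contact_force: [-5.6, -1.3, 12.3]
width: 0.0001
gripper_force: 6.4
15.625 TCP [ 0.5299 -0.0726  0.0648] a [ 0.9987  0.051  -0.002 ] F [ 0.5968 -0.0692  0.0859] f [-5.6 -1.3 12.3] m [-0.19  0.97 -0.02] 9.090606478661837e-05 6.356148426420987
along 4.967418681160821e-05 lateral [-0.0072 -0.1467 -0.0541]
```

```bash
python3 -m pendant '[{"jaw":-1,"tx":-0.05,"ty":0,"tz":-0.1,"ax":0,"ay":0,"az":0},{"jaw":-1,"tx":-0.1,"ty":0,"tz":-0.2,"ax":0,"ay":0,"az":0},{"jaw":-1,"tx":-0.1,"ty":0,"tz":-0.3,"ax":0,"ay":0,"az":0},{"jaw":-1,"tx":-0.1,"ty":0,"tz":-0.3,"ax":0,"ay":0,"az":0}]'; python3 st.py
```

```text
clock: 16.12
position: [0.5297, -0.0727, 0.0632]
ee_rot: [0.0, -0.025, 1.0, -0.001]
contact_force: [-6.0, -0.5, 19.8]
width: 0.0005
gripper_force: 9.9
16.125 TCP [ 0.5297 -0.0727  0.0632] a [9.987e-01 5.100e-02 1.000e-04] F [ 0.5966 -0.0692  0.0844] f [-6.  -0.5 19.8] m [-0.06  1.18 -0.04] 0.0004544905356270571 9.905360089614987
along 0.00021698697276524069 lateral [-0.0076 -0.1467 -0.0555]
```

The force has jumped to 20 N, above the 14 N the spring gives at the stop, while the tool moved only about half as far as commanded. The pad is on its stop. I'll hold for 2.5 s with a touch of margin.

```bash
python3 -m pendant '[{"jaw":-1,"tx":0,"ty":0,"tz":-0.05,"ax":0,"ay":0,"az":0},{"jaw":-1,"tx":0,"ty":0,"tz":-0.05,"ax":0,"ay":0,"az":0},{"jaw":-1,"tx":0,"ty":0,"tz":-0.05,"ax":0,"ay":0,"az":0},{"jaw":-1,"tx":0,"ty":0,"tz":-0.05,"ax":0,"ay":0,"az":0},{"jaw":-1,"tx":0,"ty":0,"tz":-0.05,"ax":0,"ay":0,"az":0},{"jaw":-1,"tx":0,"ty":0,"tz":-0.05,"ax":0,"ay":0,"az":0},{"jaw":-1,"tx":0,"ty":0,"tz":-0.05,"ax":0,"ay":0,"az":0},{"jaw":-1,"tx":0,"ty":0,"tz":-0.05,"ax":0,"ay":0,"az":0},{"jaw":-1,"tx":0,"ty":0,"tz":-0.05,"ax":0,"ay":0,"az":0},{"jaw":-1,"tx":0,"ty":0,"tz":-0.05,"ax":0,"ay":0,"az":0}]'
python3 -m pendant '[{"jaw":-1,"tx":0,"ty":0,"tz":0,"ax":0,"ay":0,"az":0},{"jaw":-1,"tx":0,"ty":0,"tz":0,"ax":0,"ay":0,"az":0},{"jaw":-1,"tx":0,"ty":0,"tz":0,"ax":0,"ay":0,"az":0},{"jaw":-1,"tx":0,"ty":0,"tz":0,"ax":0,"ay":0,"az":0},{"jaw":-1,"tx":0,"ty":0,"tz":0,"ax":0,"ay":0,"az":0},{"jaw":-1,"tx":0,"ty":0,"tz":0,"ax":0,"ay":0,"az":0},{"jaw":-1,"tx":0,"ty":0,"tz":0,"ax":0,"ay":0,"az":0},{"jaw":-1,"tx":0,"ty":0,"tz":0,"ax":0,"ay":0,"az":0},{"jaw":-1,"tx":0,"ty":0,"tz":0,"ax":0,"ay":0,"az":0},{"jaw":-1,"tx":0,"ty":0,"tz":0,"ax":0,"ay":0,"az":0}]'; python3 st.py
```

```text
clock: 17.38
position: [0.5297, -0.0727, 0.0631]
ee_rot: [0.0, -0.026, 1.0, -0.001]
contact_force: [-6.2, 0.1, 22.4]
width: 0.0003
gripper_force: 11.4
clock: 18.62
position: [0.5297, -0.0727, 0.0632]
ee_rot: [0.0, -0.026, 1.0, -0.001]
contact_force: [-7.3, 0.9, 22.5]
width: -0.0003
gripper_force: 11.4
18.625 TCP [ 0.5297 -0.0727  0.0632] a [9.987e-01 5.100e-02 4.000e-04] F [ 0.5966 -0.0692  0.0844] f [-7.3  0.9 22.5] m [-0.07  1.31  0.03] -0.0002960584723378054 11.446048566140234
along 0.00023072840930974786 lateral [-0.0076 -0.1467 -0.0556]
```

```bash
python3 -m pendant '[{"jaw":-1,"tx":0,"ty":0,"tz":0.2,"ax":0,"ay":0,"az":0},{"jaw":-1,"tx":0,"ty":0,"tz":0.4,"ax":0,"ay":0,"az":0},{"jaw":-1,"tx":0,"ty":0,"tz":0.6,"ax":0,"ay":0,"az":0},{"jaw":-1,"tx":0.05,"ty":0,"tz":0.85,"ax":0,"ay":0,"az":0},{"jaw":-1,"tx":0.05,"ty":0,"tz":1.1,"ax":0,"ay":0,"az":0},{"jaw":-1,"tx":0.1,"ty":0,"tz":1.35,"ax":0,"ay":0,"az":0},{"jaw":-1,"tx":0.1,"ty":0,"tz":1.6,"ax":0,"ay":0,"az":0},{"jaw":-1,"tx":0.15,"ty":0,"tz":1.85,"ax":0,"ay":0,"az":0},{"jaw":-1,"tx":0.2,"ty":0,"tz":2.1,"ax":0,"ay":0,"az":0},{"jaw":-1,"tx":0.2,"ty":0,"tz":2.35,"ax":0,"ay":0,"az":0}]'
python3 -m pendant '[{"jaw":-1,"tx":0.05,"ty":0,"tz":0.25,"ax":0,"ay":0,"az":0},{"jaw":-1,"tx":0.1,"ty":0,"tz":0.5,"ax":0,"ay":0,"az":0},{"jaw":-1,"tx":0.15,"ty":0,"tz":0.75,"ax":0,"ay":0,"az":0},{"jaw":-1,"tx":0.25,"ty":0,"tz":1.0,"ax":0,"ay":0,"az":0},{"jaw":-1,"tx":0.3,"ty":0,"tz":1.25,"ax":0,"ay":0,"az":0},{"jaw":-1,"tx":0.35,"ty":0,"tz":1.5,"ax":0,"ay":0,"az":0},{"jaw":-1,"tx":0.4,"ty":0,"tz":1.75,"ax":0,"ay":0,"az":0},{"jaw":-1,"tx":0.45,"ty":0,"tz":2.0,"ax":0,"ay":0,"az":0},{"jaw":-1,"tx":0.5,"ty":0,"tz":2.2,"ax":0,"ay":0,"az":0},{"jaw":-1,"tx":0.5,"ty":0,"tz":2.4,"ax":0,"ay":0,"az":0}]'
```

```text
clock: 19.88
position: [0.5333, -0.0725, 0.0853]
ee_rot: [0.002, -0.025, 1.0, -0.001]
contact_force: [-0.7, -0.3, 10.1]
width: -0.0001
gripper_force: 4.7
clock: 21.12
position: [0.5405, -0.0723, 0.1092]
ee_rot: [0.004, -0.025, 1.0, -0.0]
contact_force: [3.5, 1.4, 4.9]
width: -0.0004
gripper_force: 2.8
```

Still in contact under light force, and nearly at the top. I'll creep up the last few millimetres, then move clear.

```bash
python3 -m pendant '[{"jaw":-1,"tx":0,"ty":0,"tz":0.1,"ax":0,"ay":0,"az":0},{"jaw":-1,"tx":-0.1,"ty":0,"tz":0.2,"ax":0,"ay":0,"az":0},{"jaw":-1,"tx":-0.1,"ty":0,"tz":0.35,"ax":0,"ay":0,"az":0},{"jaw":-1,"tx":-0.1,"ty":0,"tz":0.5,"ax":0,"ay":0,"az":0},{"jaw":-1,"tx":-0.1,"ty":0,"tz":0.7,"ax":0,"ay":0,"az":0},{"jaw":-1,"tx":-0.1,"ty":0,"tz":1.0,"ax":0,"ay":0,"az":0},{"jaw":-1,"tx":-0.1,"ty":0,"tz":3,"ax":0,"ay":0,"az":0},{"jaw":-1,"tx":-0.1,"ty":0,"tz":8,"ax":0,"ay":0,"az":0},{"jaw":-1,"tx":-2,"ty":0,"tz":13,"ax":0,"ay":0,"az":0},{"jaw":-1,"tx":-5,"ty":0,"tz":15,"ax":0,"ay":0,"az":0}]'
python3 -m pendant '[{"jaw":-1,"tx":-2,"ty":0,"tz":0,"ax":0,"ay":0,"az":0},{"jaw":-1,"tx":-2,"ty":0,"tz":0,"ax":0,"ay":0,"az":0},{"jaw":-1,"tx":-2,"ty":0,"tz":0,"ax":0,"ay":0,"az":0}]'
python3 side.py s5; python3 m.py|grep red
python3 - <<'E'
from h import *
for n,w in(('side','s'),('scene','c')):
    im=grab(n) if n=='scene' else dict(np.load('pics/side.npz'));P=pts(im);hsv=cv2.cvtColor(im['pixels'],cv2.COLOR_BGR2HSV)
    m=(hsv[...,0]<14)&(hsv[...,1]>120)&(P[...,2]>.13)&(P[...,2]<.21)&(P[...,0]>.45)&(P[...,0]<.65)&(abs(P[...,1]-.08)<.05)
    q=P[m];a=np.array([.9652,.0472,-.2571]);t=(q-[.604,.0775,.14])@a;print(n,len(q),'sleeve along',np.percentile(t,[1,99]).round(4))
E
```

```text
clock: 22.38
position: [0.4871, -0.0726, 0.2596]
ee_rot: [0.001, -0.025, 1.0, -0.001]
contact_force: [0.1, -0.2, -0.4]
width: 0.0001
gripper_force: 0.0
clock: 22.75
position: [0.467, -0.0722, 0.2561]
ee_rot: [-0.001, -0.025, 1.0, 0.0]
contact_force: [-0.1, -0.5, -0.2]
width: 0.0
gripper_force: 0.0
red 184 [306 177  22  20 184] [ 0.5436 -0.0727  0.1103] [[0.031, -0.999, 0.009], [-0.949, -0.026, 0.315], [-0.315, -0.018, -0.949]] [0.0219 0.0078 0.0027] ((543.7689819335938, -72.94200134277344), (27.080867767333984, 75.064697265625), 2.0113892555236816)
red 465 [327 179  47  17 465] [ 0.5341 -0.0647  0.112 ] [[-0.911, -0.281, 0.302], [0.279, -0.959, -0.049], [0.303, 0.04, 0.952]] [0.026  0.0236 0.0017] ((540.552001953125, -70.5640869140625), (84.70221710205078, 78.38921356201172), 1.7534672021865845)
side 923 sleeve along [-0.1114  0.0004]
scene 513 sleeve along [-0.1082 -0.0038]
```

View pics/s5.png

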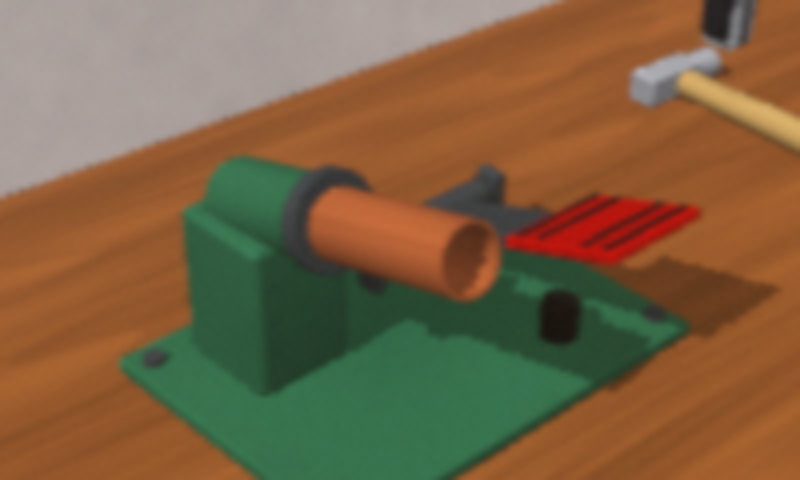

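The side view shows the sleeve flush on the flange at (315,230), measured from 0 to -111 mm along the spigot. The treadle pad is back up at (605,228) with the same plane as at the start, and the gripper is clear.

```bash
python3 -c "
from rig import manip
print(manip.sign_off())"
```

```text
the job is handed in; nothing more can be done
None
```

The job is handed in at about 23 s on the robot clock: the sleeve is home on the spigot and released, and the treadle was pressed to its stop, held for over 2 s at about 22 N, eased back up and left up; the block, hammer and blue-handled tool were not touched.

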